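# Walk the mould block round to its fence

## Task

Turn the heavy grey metal mould block on the bench by pushing at its corners until its notched face looks squarely at the steel fence, while it is still clear of the fence; then push it up until the notched face lies flat against the fence, with no part of the block past either end of the fence. Only push it along the bench, never lift or tip it, do not let it strike the fence while it is still askew, and leave the tin, the amber bottle and the vial where they stand.

Things in the scene. Friction and masses are not known exactly. Their poses are not given: they have to be found in the camera images.
- block: Loose plain grey metal block, 0.6 to 1 kg, 95 (its x) by 110 (y) by 42 mm high, four 3 mm screw heads and a flat brass bush on top. Origin: centre of the underside, z up. A vertical notch 34 wide, 10 deep runs down the middle of its +x face (47.5 mm from the origin); the other faces are plain. Starts 0.5 to 1.3 rad counter-clockwise of facing the fence, 135 to 165 mm off it. Slides with dry friction.
- front_left (a point): Outer edge of the notched face's land on the block's +y side, at (47.5, 55, 21) mm in the block's frame.
- front_right (a point): Outer edge of the notched face's land on the block's -y side, at (47.5, -55, 21) mm in the block's frame.
- fence: Fixed dark steel angle fence, 220 mm long (its y), 40 high, leg 8 thick, 42 mm deep with its flange. Origin: on the bench, middle of its flat front face (plane x = 0); +x points into the fence, away from the robot, z up. The block works at negative x. Block facing it squarely: both have the same yaw; flush: the block's origin is at x = -47.5 mm in this frame.
- tin: Bystander: round blue tin, 70 mm across and 34 mm high, beyond the fence's right (-y) end. Origin at the centre of its underside.
- amber: Bystander: small brown glass bottle, 32 mm across and 53 mm high, beyond the fence's left (+y) end. Origin at the centre of its underside.
- vial: Bystander: clear vial, 24 mm across and 59 mm high, standing behind the fence. Origin at the centre of its underside.
There are look-alikes about, which are no part of the job. Leave any turquoise look-alike of the block alone.

How it is judged:
On the way:
1. the block's notched face looks squarely at the fence (within 0.15 rad) while it is still at least 8 mm clear of it (angle between the x axis of block and the x axis of fence, either way round below 0.15 rad and x of each of front_left, front_right in the frame of fence below -0.008 m and x of fence in the frame of block above 0 m), for 0.2 s.
At the end, for the whole second after the job is handed in: Both edges of the notched face are within 4 mm of the fence's front face (square within 0.06 rad), the block's middle is within 57 mm of the fence's middle along it (no overhang), and the block rests flat on the bench (x of front_left in the frame of fence between -0.004 and 0.004 m and x of front_right in the frame of fence between -0.004 and 0.004 m and y of block in the frame of fence between -0.057 and 0.057 m and angle between the x axis of block and the x axis of fence, either way round below 0.06 rad and height (world z) of block below 0.004 m and angle between block's own z axis and vertical below 0.05 rad and linear speed of block below 0.01 m/s and angular speed of block below 0.05 rad/s); the robot touches nothing.
It fails at once if the block is lifted or tipped (origin 10 mm up, or 0.15 rad) (height (world z) of block above 0.01 m or angle between block's own z axis and vertical above 0.15 rad).
It fails at once if the block strikes the fence while more than 0.2 rad askew (contact force between block and fence above 0.5 N and angle between the x axis of block and the x axis of fence, either way round above 0.2 rad).
It fails at once if the tin, amber bottle or vial is moved more than 20 mm or tipped (distance of any of tin, amber, vial from where it was at the start of the episode above 0.02 m or angle between any of tin, amber, vial's own z axis and vertical above 0.3 rad).
It also fails if it takes over 58 s, if anything falls off the work surface, if the arm or the gripper's body presses on something with over 40 N, if the wrist force passes 120 N, or if a joint passes its speed limit or range.

## Robot

A 7-joint arm with a two-finger parallel gripper is mounted at the origin on a cart in front of the work surface, level with it; the furniture and walls round the work are solid. World frame = base frame: x ahead of the robot, y to its left, z up, the work surface at z = 0. Lengths are in m, angles in rad, forces in N, time in s.
With the tool pointing down it reaches from about 0.35 to 0.9 m from the base axis. Payload 7.2 kg.
Tool frame: the origin (TCP) lies on the centre line of the jaws, within the pads' length; the fingertips stand 11 mm ahead of it and the grasp point (between the pads) lies 8 mm behind it; z points along the fingers, y is the line along which they close (so a half turn about z gives the same grasp; the last joint's range is limited). The gripper opens to 88 mm and grips with 3 to 60 N. Pads are 20 mm wide; open, the fingers measure 115 mm over their backs; the gripper's body (75 mm by 178 mm) begins 61 mm behind the grasp point.
Start: joints at [-1.185, 0.411, -0.013, 1.596, 0.006, 1.134, -0.082], TCP at [0.274, 0.562, 0.234] pointing down, gripper open.
Joint ranges: [-2.95, 2.95], [-0.29, 1.99], [-1.47, 1.44], [0.14, 2.54], [-1.03, 4.17], [0.13, 1.85], [-2.86, 2.86]. Speed limits (rad/s): [2.39, 2.39, 3.01, 3.01, 3.14, 3.14, 3.14].

## Interface

Orientations are given as a rotation vector (axis times angle).
In Python, from cell import * gives the robot as it stands. The module is installed in compiled form; this text tells all that it offers.
- The arm moves only by the tool play_rows, never from a script. Its argument "increments" is a list of rows, each an object of numbers: "dx", "dy", "dz": the shift along the tool's x, y, z normalised to -1 to 1, where 1 is 0.025 m; "ax", "ay", "az": the turn, a rotation vector about the tool's x, y, z normalised to -1 to 1, where 1 is 0.12 rad; "hand": the closure, from -1 (fully open) to 1 (shut), so that 0 is half open. A call has 1 to 8 rows; each row shifts and turns the commanded pose from where the row before left it, along the tool's axes as they then stand; what a row does not reach is not made up. A row lasts 1/12 s, in which the tool goes at most 41.7 mm and 7.16 degrees, less where a joint would pass 70% of its speed; a pose out of reach is approached as far as the arm can. A call with a number of a shift or a turn outside -1 to 1 is refused whole. A call with a gripper value outside its range is refused whole. The fingers move at their own pace and stop on an object; the grip force is fixed at half the most. Time passes only in rows, so rows that do not move let the fingers close. It gives the time, the measured TCP pose, the force, the opening and the grip force at its end, in the units of the state.
- read_state(): the state, without advancing time (a new reading comes with each control period).
- capture(name): name is "side" or "top" or "wrist"; returns a dict with "pixels" (400x640x3 uint8, red, green, blue), "K" (3x3 intrinsics, pixels), "R" (3x3) and "t" (3): a world point X has camera coordinates R X + t; the wrist camera has in their place "hand_eye" (4x4, takes a point from camera to tool coordinates, whose origin is the TCP and whose axes are the flange's). Camera axes: x right, y down, z forward; pixel columns grow to the right and rows downward; lengths in m; the calibration is good to about 2 mm. A picture is of the moment at which its call begins: read the wrist's pose just before it. There is no depth.
- finish_job(): hands the job in; it is judged then, once.
The state is a dict: "time_s": time; "joint_pos": joint angles; "dq": joint speeds; "tau": joint torques, N m; "tool_pos": TCP position; "tcp_rot": TCP orientation; "wrist_force": force on the tool from outside, world axes, zero at the start; "moment": the same for the moment, N m; "width": finger opening in m; "grip_force": force on a finger pad.
Only numpy, scipy, OpenCV 4.12 (cv2) and the standard library are available. Lean on these libraries where they do the work, as an engineer would, in place of code of your own. Each camera call takes 0.05 s, during which the arm holds its last target. There are 200 camera calls.

## Working session

There is one attempt and no reset: what is moved stays moved. The work goes in short steps, Python scripts to look and compute and a tool call to move; the robot and the scene stay as the last step left them, time stands still between calls to the robot, and variables do not carry over. Pictures are saved under pics/ and viewed, at most 10 in all, crops included, and the job is handed in when it is done.

Besides the shell and the picture viewer there is one more tool, called after "Request:" by a JSON object that holds its "name" and its "arguments". play_rows: Moves the arm, as the interface text tells. Its arguments: {"type":"object","properties":{"increments":{"type":"array","items":{"type":"object","properties":{"dx":{"type":"number","minimum":-1,"maximum":1},"dy":{"type":"number","minimum":-1,"maximum":1},"dz":{"type":"number","minimum":-1,"maximum":1},"ax":{"type":"number","minimum":-1,"maximum":1},"ay":{"type":"number","minimum":-1,"maximum":1},"az":{"type":"number","minimum":-1,"maximum":1},"hand":{"type":"number"}}}}},"required":["increments"]}

```bash
mkdir -p pics
python3 - <<'E'
from cell import *
import cv2,numpy as np
s=read_state();print(s)
for n in ["top","side"]:
    c=capture(n);cv2.imwrite(f"pics/{n}0.png",c["pixels"][:,:,::-1]);print(n,c["K"],c["R"],c["t"])
    np.savez(f"{n}0.npz",**c)
E
```

```text
{'time_s': 0.0, 'joint_pos': array([-1.18520818,  0.41189493, -0.01271384,  1.59700032,  0.00561612,
        1.13430138, -0.08222305]), 'dq': array([ 0.00156281,  0.00056493,  0.00020843, -0.00113468,  0.00138452,
       -0.00055322,  0.0005936 ]), 'tau': array([ 6.48851747e-04, -5.87948871e+01,  6.42476622e-01, -2.91078436e+01,
       -5.36854821e-02,  1.82404899e-02,  1.20457566e-04]), 'tool_pos': array([0.27381726, 0.56130532, 0.23283005]), 'tcp_rot': array([-7.06641415e-01, -3.06085134e+00,  2.43659142e-03]), 'wrist_force': array([-0.4736763 , -0.15657681,  1.30473877]), 'moment': array([ 0.04198692,  0.04422218, -0.02104237]), 'grip_force': 0.0, 'width': 0.08809242161905578}
top [[474.1277705    0.         316.23300521]
 [  0.         474.1277705  207.34194283]
 [  0.           0.           1.        ]] [[-0.02373584 -0.99971281  0.00330377]
 [-0.97539665  0.02243374 -0.21931277]
 [ 0.21917567 -0.00842806 -0.97564901]] [-0.31666999  0.47389217  0.87255001]
side [[466.09472399   0.         316.26587202]
 [  0.         466.09472399 200.88118078]
 [  0.           0.           1.        ]] [[ 0.82907239 -0.55913962 -0.00136346]
 [-0.24578895 -0.36225472 -0.89908804]
 [ 0.50222182  0.7457442  -0.43776573]] [-0.56534177  0.04970234  0.91587943]
```

View pics/top0.png

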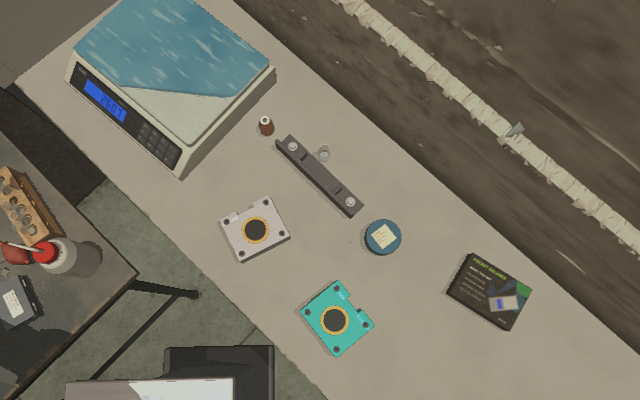

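View pics/side0.png

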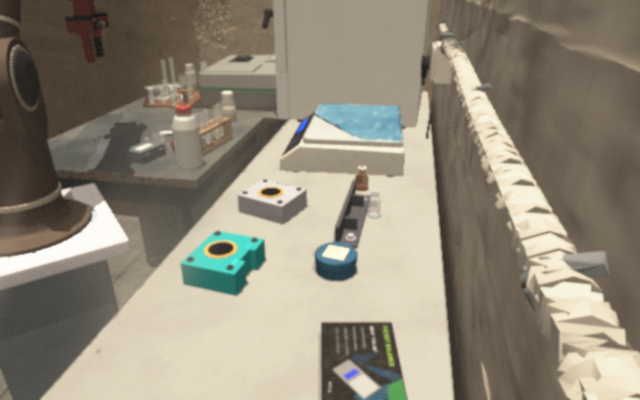

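The top view shows the grey block near (255,230), the fence from (280,140) to (360,212), tin (383,237), amber (266,125), vial (324,153) and the turquoise look-alike (337,318). Next I'll zoom in for corners.

```bash
cat > h.py <<'E'
import numpy as np,cv2
def ray(c,uv,z):
    uv=np.atleast_2d(np.asarray(uv,float)); d=np.c_[uv,np.ones(len(uv))]@np.linalg.inv(c["K"]).T@c["R"]
    o=-c["R"].T@c["t"]; return o+d*((z-o[2])/d[:,2])[:,None]
def proj(c,X):
    p=(np.atleast_2d(X)@c["R"].T+c["t"])@c["K"].T; return p[:,:2]/p[:,2:]
E
python3 - <<'E'
import numpy as np,cv2
from h import *
c=dict(np.load("top0.npz"));im=c["pixels"][:,:,::-1]
cr=im[100:280,200:420];cv2.imwrite("pics/crop.png",cv2.resize(cr,None,fx=3.6,fy=3.3333,interpolation=cv2.INTER_CUBIC))
print(ray(c,[[255,230]],.042),ray(c,[[280,140],[358,212]],.04))
for p in [(230,180),(255,205),(245,235),(270,215),(280,245),(300,240)]: print(p,im[p[1],p[0]])
E
```

```text
[[ 0.42623579 -0.20702069  0.042     ]] [[ 0.61216781 -0.25702474  0.04      ]
 [ 0.45797832 -0.41010012  0.04      ]]
(230, 180) [136 153 163]
(255, 205) [163 174 184]
(245, 235) [ 83 155 192]
(270, 215) [168 180 189]
(280, 245) [140 158 167]
(300, 240) [135 153 161]
```

View pics/crop.png

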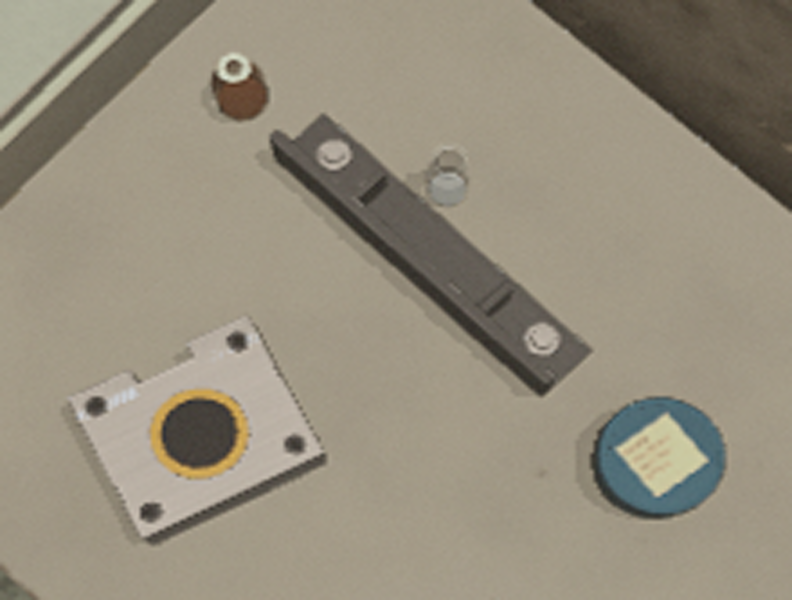

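The crop shows the notch on the upper-left edge, block top corners around crop (70,402),(250,320),(325,458),(148,540), and the fence's front edge from (273,137) to (546,390). Now fit these precisely.

```bash
cat >> h.py <<'E'
def rows_fit(m,c,z):
    return ray(c,m.reshape(-1,2),z)[:,:2]
def block_pose(c,near,zt=.042,R=.10,guess=None):
    # rectify top plane to metric (1 mm/2 px), mask by brightness/low yellow, min-area rect
    n=400; S=2000.
    g=np.array([[near[0]-.1,near[1]-.1],[near[0]+.1,near[1]-.1],[near[0]+.1,near[1]+.1],[near[0]-.1,near[1]+.1]])
    px=proj(c,np.c_[g,np.full(4,zt)]).astype(np.float32)
    H=cv2.getPerspectiveTransform(px,np.float32([[0,0],[n,0],[n,n],[0,n]]))
    im=cv2.warpPerspective(np.ascontiguousarray(c["pixels"][:,:,::-1]),H,(n,n),flags=cv2.INTER_CUBIC).astype(int)
    b,gg,r=im[...,0],im[...,1],im[...,2]
    m=((b>171)&(r-b<25)&(r>160)).astype(np.uint8)*255
    m=cv2.morphologyEx(m,cv2.MORPH_OPEN,np.ones((5,5)))
    k=max(cv2.findContours(m,0,1)[0],key=cv2.contourArea)
    box=cv2.boxPoints(cv2.minAreaRect(k)); P=box/S+np.array(near)-.1
    return P,im.astype(np.uint8),m
E
python3 - <<'E'
import numpy as np,cv2
from h import *
c=dict(np.load("top0.npz"))
u=lambda L:[[200+x/3.6,100+y/3.3333] for x,y in L]
C=ray(c,u([(70,402),(250,320),(325,458),(148,540)]),.042)[:,:2]
print("hand",C,[np.linalg.norm(C[i]-C[i-1]) for i in range(4)],C.mean(0))
P,im,m=block_pose(c,C.mean(0)); print("rect",P,[np.linalg.norm(P[i]-P[i-1]) for i in range(4)],P.mean(0))
g=cv2.cvtColor(np.ascontiguousarray(c["pixels"]),cv2.COLOR_RGB2GRAY)
m2=np.zeros_like(g);m2[110:225,265:372]=255
d=((g<95)*255).astype(np.uint8)&m2
k=max(cv2.findContours(d,0,1)[0],key=cv2.contourArea)[:,0,:]
# lower-left boundary = bench contact line of front face: extreme in front direction
F=ray(c,k,0)[:,:2]
hull=cv2.approxPolyDP(k,2,True)[:,0]; print("fence px",hull.tolist())
print("z0",ray(c,hull,0)[:,:2].round(4).tolist());print("z40",ray(c,hull,.04)[:,:2].round(4).tolist())
for nm,p in dict(tin=[(660,460)],amber=[(240,95)],vial=[(446,190)]).items(): print(nm,ray(c,u(p),.02)[0,:2])
o=np.zeros((400,840,3),np.uint8);o[:,:400]=im;o[:,420:820]=m[...,None];cv2.imwrite("pics/m.png",o[:,:800])
E
```

```text
hand [[ 0.44656528 -0.13719623]
 [ 0.4940854  -0.23538155]
 [ 0.41001616 -0.27577287]
 [ 0.36434483 -0.18058119]] [np.float64(0.09296481292358826), np.float64(0.10908032671595559), np.float64(0.09326894024142406), np.float64(0.10558090640079593)] [ 0.42875292 -0.20723296]
rect [[ 0.44234773 -0.15762089]
 [ 0.44953738 -0.17439674]
 [ 0.45683911 -0.17126743]
 [ 0.44964946 -0.15449159]] [np.float64(0.00794404452567402), np.float64(0.018251579305029318), np.float64(0.007944037677506822), np.float64(0.018251576370101285)] [ 0.44959342 -0.16444416]
fence px [[276, 140], [276, 147], [348, 217], [353, 215], [352, 209], [357, 202], [361, 207], [357, 205], [357, 211], [363, 205], [290, 135], [282, 142]]
z0 [[0.6276, -0.2457], [0.6118, -0.2457], [0.4564, -0.393], [0.4604, -0.4035], [0.4731, -0.4019], [0.4877, -0.4129], [0.4769, -0.4207], [0.4813, -0.4126], [0.4686, -0.4121], [0.481, -0.425], [0.6382, -0.2758], [0.6228, -0.2585]]
z40 [[0.6124, -0.2488], [0.5972, -0.2488], [0.4484, -0.3899], [0.4522, -0.4], [0.4643, -0.3985], [0.4783, -0.409], [0.468, -0.4165], [0.4722, -0.4087], [0.46, -0.4082], [0.4719, -0.4206], [0.6226, -0.2776], [0.6077, -0.2611]]
tin [ 0.40802186 -0.46035118]
amber [ 0.6460021  -0.22782177]
vial [ 0.5804053  -0.34635528]
```

View pics/m.png

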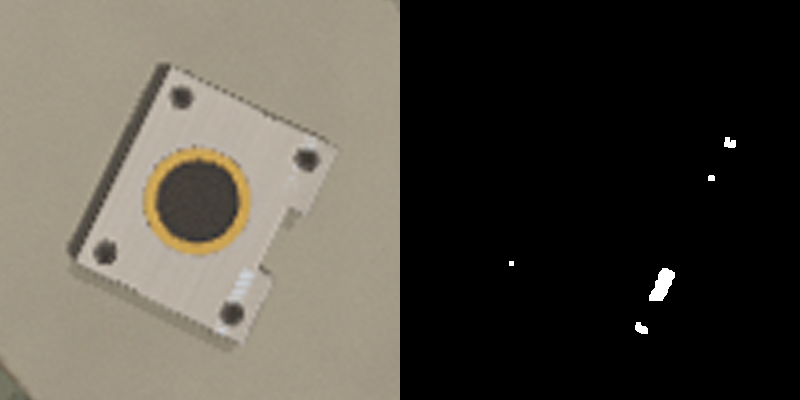

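The rectified block (left) is clean with the notch at bottom-right; the threshold was just too high. Now rectify the fence at its top height and fix the mask.

```bash
sed -i 's/m=((b>171).*/m=((cv2.GaussianBlur(im[...,0].astype(np.uint8),(5,5),0)>150)\&(r>155)).astype(np.uint8)*255/' h.py
python3 - <<'E'
import numpy as np,cv2
from h import *
c=dict(np.load("top0.npz"))
P,im,m=block_pose(c,[.428,-.207]); print("rect",P,[np.linalg.norm(P[i]-P[i-1]) for i in range(4)],P.mean(0))
# rectify z=.04 along approx fence: axis e from left end to right end
a=np.array([.612,-.252]);b=np.array([.460,-.406]);e=(b-a)/np.linalg.norm(b-a);nn=np.array([-e[1],e[0]]) 
print(e,nn,np.linalg.norm(b-a))
S=3000;o=a-.015*e
q=lambda s,t:o+s*e+t*nn
if nn@np.array([1,-1])<0: nn=-nn
g=np.array([q(0,-.03),q(.25,-.03),q(.25,.05),q(0,.05)])
W,Hh=750,240
H=cv2.getPerspectiveTransform(proj(c,np.c_[g,np.full(4,.04)]).astype(np.float32),np.float32([[0,0],[W,0],[W,Hh],[0,Hh]]))
cv2.imwrite("pics/f.png",cv2.warpPerspective(np.ascontiguousarray(c["pixels"][:,:,::-1]),H,(W,Hh),flags=cv2.INTER_CUBIC))
E
```

```text
rect [[ 0.36661627 -0.17585443]
 [ 0.4146702  -0.27358206]
 [ 0.49780463 -0.23270379]
 [ 0.4497507  -0.13497617]] [np.float64(0.09264106509150338), np.float64(0.10890302884159073), np.float64(0.09264106673530371), np.float64(0.10890302549858184)] [ 0.43221045 -0.20427911]
[-0.70247016 -0.71171319] [ 0.71171319 -0.70247016] 0.21637929660667632
```

View pics/f.png

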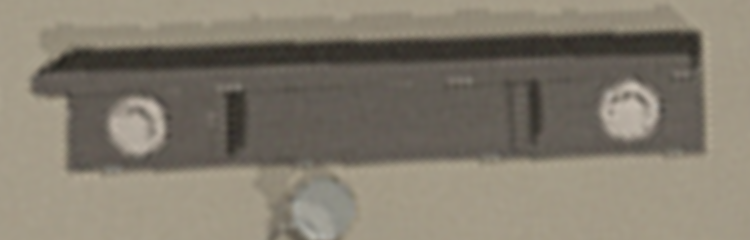

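The fence's front top edge runs from about (35,77) to (697,59), 220 mm long as specified. Compute the frames.

```bash
cat >> h.py <<'E'
def w(v): return (v+np.pi)%(2*np.pi)-np.pi
FY=None
E
python3 - <<'E'
import numpy as np,cv2
from h import *
c=dict(np.load("top0.npz"))
a=np.array([.612,-.252]);e=np.array([-0.70247016,-0.71171319]);nn=np.array([0.71171319,-0.70247016]);o=a-.015*e
im=cv2.imread("pics/f.png",0).astype(float);im=cv2.GaussianBlur(im,(9,5),0)
gy=np.diff(im,axis=0);X=[];T=[];B=[]
for x in range(90,690,5):
    ex=77-.0272*(x-35); y0=int(ex-9); X.append(x); 
    T.append(y0+np.argmax(gy[y0:y0+18,x])+.5)
    yb=int(ex-38); B.append(yb+np.argmin(gy[yb:yb+26,x])+.5)
def wd(x,y): return o+np.multiply.outer(np.array(x)/3000,e)+np.multiply.outer(np.array(y)/3000-.03,nn)
for nm,Y in(("top",T),("bot",B)):
    q=np.polyfit(X,Y,1); r=np.array(Y)-np.polyval(q,X); k=abs(r)<2; q=np.polyfit(np.array(X)[k],np.array(Y)[k],1)
    E=wd([35,697],np.polyval(q,[35,697]))
    if nm=="bot": E=ray(c,proj(c,np.c_[E,[.04,.04]]),0)[:,:2]
    d=E[0]-E[1]; yaw=np.arctan2(d[1],d[0])-np.pi/2; n=np.array([np.cos(yaw),np.sin(yaw)])
    print(nm,q,k.sum(),E,np.linalg.norm(d),"mid",E.mean(0),"yaw",yaw,"offset",n@E.mean(0), "blockgap",(np.array([.4322,-.2043])-E.mean(0))@n)
E
```

```text
top [-2.96895618e-02  7.37047052e+01] 120 [[ 0.61022919 -0.24556865]
 [ 0.45055465 -0.3980178 ]] 0.22076389972864993 mid [ 0.53039192 -0.32179322] yaw -0.808543150541488 offset 0.5990108831874232 blockgap -0.15278743485081225
bot [-3.07472741e-02  5.12395687e+01] 120 [[ 0.61979528 -0.23682659]
 [ 0.45297682 -0.39575976]] 0.23040866297640158 mid [ 0.53638605 -0.31629317] yaw -0.8095998978127499 offset 0.5989925638294963 blockgap -0.15295062053326033
```

Request:
{"name": "play_rows", "arguments": {"increments": [{"az": 0.98, "hand": 1}, {"az": 0.98, "hand": 1}, {"az": 0.98, "hand": 1}]}}

```text
schema error: expected keys dx, dy, dz, ax, ay, az, hand
```

```bash
cat >> h.py <<'E'
from scipy.spatial.transform import Rotation as Ro
FY=-.809; FO=np.array([.5304,-.3218]); FX=np.array([np.cos(FY),np.sin(FY)]); FYv=np.array([-FX[1],FX[0]])
def tof(p): d=np.asarray(p)[...,:2]-FO; return np.stack([d@FX,d@FYv],-1)
def tow(f): return FO+f[0]*FX+f[1]*FYv
def tool(s):
    R=Ro.from_rotvec(s["tcp_rot"]).as_matrix(); f=tof(s["tool_pos"])
    yawerr=w(np.arctan2(R[1,1],R[0,1])-FY-np.pi/2)  # world yaw error of tool y vs fence y
    print("t",round(s["time_s"],2),"tool fence",(f*1000).round(1),"z",round(s["tool_pos"][2]*1000,1),"yawerr",round(yawerr,3),"tilt",R[:2,2].round(3),"F",s["wrist_force"].round(1),"q",s["joint_pos"].round(2),"w",round(s["width"],3))
    return R,f
def goto(s,f,z):
    R,_=tool(s); d=R.T@(np.r_[tow(f),z]-s["tool_pos"]); print("units dx,dy,dz",(d/.025).round(2))
E
python3 - <<'E'
from cell import *
from h import *
goto(read_state(),(-.222,.080),.233)
c=dict(np.load("top0.npz")); print("scale corner",tof(ray(c,[[181,178],[277,72]],0)),tof(ray(c,[[181,178-10]],0.05)))
E
```

```text
t 0.1 tool fence [-816.1  423.9] z 232.9 yawerr 0.355 tilt [-0.001 -0.001] F [-0.1  0.4  0.1] q [-1.19  0.41 -0.01  1.6   0.01  1.13 -0.08] w 0.088
units dx,dy,dz [-17.5  -21.16   0.03]
scale corner [[-0.18724148  0.20262445]
 [ 0.12395304  0.23575214]] [[-0.17341408  0.19757335]]
```

Request:
{"name": "play_rows", "arguments": {"increments": [{"dx": 0, "dy": 0, "dz": 0, "ax": 0, "ay": 0, "az": 0.98, "hand": 1}, {"dx": 0, "dy": 0, "dz": 0, "ax": 0, "ay": 0, "az": 0.98, "hand": 1}, {"dx": 0, "dy": 0, "dz": 0, "ax": 0, "ay": 0, "az": 0.98, "hand": 1}]}}

```text
time_s: 0.35
tool_pos: [0.274, 0.5614, 0.2331]
tcp_rot: [-1.241, -2.886, 0.001]
wrist_force: [0.4, 0.3, -0.4]
width: 0.0715
grip_force: 0.0
```

Run:
```python
from cell import *
from h import *
goto(read_state(),(-.222,.080),.15)
```

```text
t 0.35 tool fence [-816.1  424.1] z 233.1 yawerr -0.004 tilt [-0.    -0.001] F [ 0.4  0.3 -0.4] q [-1.24  0.41  0.06  1.6  -0.03  1.13 -0.41] w 0.072
units dx,dy,dz [-23.81 -13.68   3.35]
```

Request:
{"name": "play_rows", "arguments": {"increments": [{"dx": -0.95, "dy": -0.55, "dz": 0, "ax": 0, "ay": 0, "az": 0, "hand": 1}, {"dx": -0.95, "dy": -0.55, "dz": 0, "ax": 0, "ay": 0, "az": 0, "hand": 1}, {"dx": -0.95, "dy": -0.55, "dz": 0, "ax": 0, "ay": 0, "az": 0, "hand": 1}, {"dx": -0.95, "dy": -0.55, "dz": 0, "ax": 0, "ay": 0, "az": 0, "hand": 1}, {"dx": -0.95, "dy": -0.55, "dz": 0, "ax": 0, "ay": 0, "az": 0, "hand": 1}, {"dx": -0.95, "dy": -0.55, "dz": 0, "ax": 0, "ay": 0, "az": 0, "hand": 1}, {"dx": -0.95, "dy": -0.55, "dz": 0, "ax": 0, "ay": 0, "az": 0, "hand": 1}, {"dx": -0.95, "dy": -0.55, "dz": 0, "ax": 0, "ay": 0, "az": 0, "hand": 1}]}}

```text
time_s: 1.02
tool_pos: [0.326, 0.3469, 0.2334]
tcp_rot: [-1.233, -2.889, 0.001]
wrist_force: [0.6, -0.0, -0.1]
width: 0.018
grip_force: 0.0
```

Run:
```python
from cell import *
from h import *
goto(read_state(),(-.222,.080),.15)
```

```text
t 1.02 tool fence [-624.9  313.7] z 233.4 yawerr 0.002 tilt [-0. -0.] F [ 0.6 -0.  -0.1] q [-1.03  0.15  0.12  1.95 -0.02  1.04 -0.13] w 0.018
units dx,dy,dz [-16.09  -9.39   3.34]
```

Request:
{"name": "play_rows", "arguments": {"increments": [{"dx": -0.95, "dy": -0.55, "dz": 0, "ax": 0, "ay": 0, "az": 0, "hand": 1}, {"dx": -0.95, "dy": -0.55, "dz": 0, "ax": 0, "ay": 0, "az": 0, "hand": 1}, {"dx": -0.95, "dy": -0.55, "dz": 0, "ax": 0, "ay": 0, "az": 0, "hand": 1}, {"dx": -0.95, "dy": -0.55, "dz": 0, "ax": 0, "ay": 0, "az": 0, "hand": 1}, {"dx": -0.95, "dy": -0.55, "dz": 0, "ax": 0, "ay": 0, "az": 0, "hand": 1}, {"dx": -0.95, "dy": -0.55, "dz": 0, "ax": 0, "ay": 0, "az": 0, "hand": 1}, {"dx": -0.95, "dy": -0.55, "dz": 0, "ax": 0, "ay": 0, "az": 0, "hand": 1}, {"dx": -0.95, "dy": -0.55, "dz": 0, "ax": 0, "ay": 0, "az": 0, "hand": 1}]}}

```text
time_s: 1.68
tool_pos: [0.378, 0.1338, 0.2336]
tcp_rot: [-1.233, -2.889, -0.0]
wrist_force: [1.0, -0.1, -0.4]
width: 0.0
grip_force: 0.0
```

Request:
{"name": "play_rows", "arguments": {"increments": [{"dx": -0.95, "dy": -0.55, "dz": 0, "ax": 0, "ay": 0, "az": 0, "hand": 1}, {"dx": -0.95, "dy": -0.55, "dz": 0, "ax": 0, "ay": 0, "az": 0, "hand": 1}, {"dx": -0.95, "dy": -0.55, "dz": 0, "ax": 0, "ay": 0, "az": 0, "hand": 1}, {"dx": -0.95, "dy": -0.55, "dz": 0, "ax": 0, "ay": 0, "az": 0, "hand": 1}, {"dx": -0.95, "dy": -0.55, "dz": 0.5, "ax": 0, "ay": 0, "az": 0, "hand": 1}, {"dx": -0.95, "dy": -0.55, "dz": 0.8, "ax": 0, "ay": 0, "az": 0, "hand": 1}, {"dx": -0.95, "dy": -0.55, "dz": 0.8, "ax": 0, "ay": 0, "az": 0, "hand": 1}, {"dx": -0.95, "dy": -0.55, "dz": 0.8, "ax": 0, "ay": 0, "az": 0, "hand": 1}]}}

```text
time_s: 2.35
tool_pos: [0.4303, -0.0794, 0.1605]
tcp_rot: [1.232, 2.889, 0.001]
wrist_force: [0.9, 0.6, 0.3]
width: 0.0004
grip_force: 0.0
```

Run:
```python
from cell import *
from h import *
goto(read_state(),(-.222,.080),.03)
```

```text
t 2.35 tool fence [-244.5   94.9] z 160.5 yawerr 0.003 tilt [0.001 0.   ] F [0.9 0.6 0.3] q [-0.43  0.19  0.57  2.14 -0.14  0.84  0.99] w 0.0
units dx,dy,dz [-0.89 -0.6   5.22]
```

Request:
{"name": "play_rows", "arguments": {"increments": [{"dx": 0, "dy": -0.3, "dz": 0.95, "ax": 0, "ay": 0, "az": 0, "hand": 1}, {"dx": 0, "dy": -0.3, "dz": 0.95, "ax": 0, "ay": 0, "az": 0, "hand": 1}, {"dx": 0, "dy": 0, "dz": 0.95, "ax": 0, "ay": 0, "az": 0, "hand": 1}, {"dx": 0, "dy": 0, "dz": 0.95, "ax": 0, "ay": 0, "az": 0, "hand": 1}, {"dx": 0, "dy": 0, "dz": 0.9, "ax": 0, "ay": 0, "az": 0, "hand": 1}, {"dx": 0, "dy": 0, "dz": 0.5, "ax": 0, "ay": 0, "az": 0, "hand": 1}, {"dx": -0.5, "dy": 0, "dz": 0, "ax": 0, "ay": 0, "az": 0, "hand": 1}, {"dx": -0.4, "dy": 0, "dz": 0, "ax": 0, "ay": 0, "az": 0, "hand": 1}]}}

```text
time_s: 3.02
tool_pos: [0.4352, -0.1055, 0.0309]
tcp_rot: [-1.232, -2.889, 0.001]
wrist_force: [-0.1, -0.2, 0.6]
width: 0.0005
grip_force: 0.0
```

Request:
{"name": "play_rows", "arguments": {"increments": [{"dx": -0.3, "dy": 0, "dz": 0, "ax": 0, "ay": 0, "az": 0, "hand": 1}, {"dx": -0.3, "dy": 0, "dz": 0, "ax": 0, "ay": 0, "az": 0, "hand": 1}, {"dx": -0.3, "dy": 0, "dz": 0, "ax": 0, "ay": 0, "az": 0, "hand": 1}, {"dx": -0.3, "dy": 0, "dz": 0, "ax": 0, "ay": 0, "az": 0, "hand": 1}, {"dx": -0.3, "dy": 0, "dz": 0, "ax": 0, "ay": 0, "az": 0, "hand": 1}, {"dx": -0.3, "dy": 0, "dz": 0, "ax": 0, "ay": 0, "az": 0, "hand": 1}]}}

```text
time_s: 3.52
tool_pos: [0.4668, -0.1371, 0.0315]
tcp_rot: [1.232, 2.89, 0.001]
wrist_force: [-0.5, 4.4, 3.0]
width: 0.0004
grip_force: 1.7
```

Run:
```python
from cell import *
from h import *
tool(read_state()); 
for n in("top","side"):
    c=capture(n); np.savez(n+"1.npz",**c)
    cv2.imwrite(f"pics/{n}1.png",c["pixels"][:,:,::-1])
a=cv2.imread("pics/top1.png")[90:290,190:430];b=cv2.imread("pics/side1.png")[140:300,160:400]
cv2.imwrite("pics/both1.png",np.vstack([cv2.resize(a,(480,400)),cv2.resize(b,(300,200)).copy() if 0 else cv2.copyMakeBorder(cv2.resize(b,(300,200)),0,0,0,180,0)]))
```

```text
t 3.52 tool fence [-177.5   81.4] z 31.5 yawerr 0.003 tilt [0.    0.001] F [-0.5  4.4  3. ] q [-0.16  0.5   0.44  2.13 -0.38  0.59  1.31] w 0.0
```

View pics/both1.png

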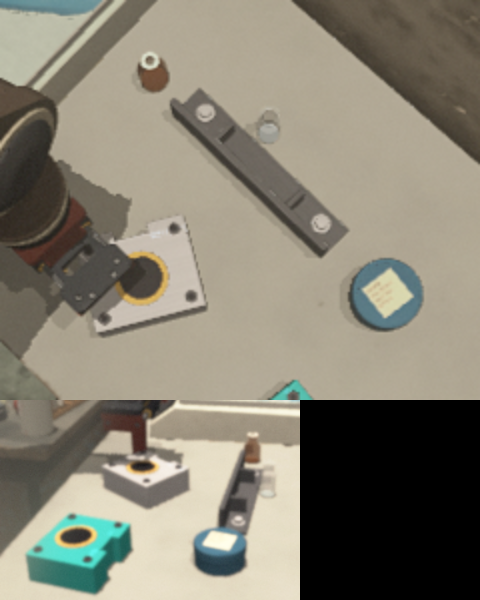

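The block is turning clockwise as planned and remains flat (top view, pusher on its left corner). Continue.

Request:
{"name": "play_rows", "arguments": {"increments": [{"dx": -0.3, "dy": 0, "dz": 0, "ax": 0, "ay": 0, "az": 0, "hand": 1}, {"dx": -0.3, "dy": 0, "dz": 0, "ax": 0, "ay": 0, "az": 0, "hand": 1}, {"dx": -0.3, "dy": 0, "dz": 0, "ax": 0, "ay": 0, "az": 0, "hand": 1}, {"dx": -0.3, "dy": 0, "dz": 0, "ax": 0, "ay": 0, "az": 0, "hand": 1}]}}

```text
time_s: 3.95
tool_pos: [0.4871, -0.1596, 0.031]
tcp_rot: [-1.233, -2.889, 0.0]
wrist_force: [-0.3, 1.3, 0.1]
width: 0.0004
grip_force: 0.6
```

Request:
{"name": "play_rows", "arguments": {"increments": [{"dx": 0.8, "dy": 0.6, "dz": 0, "ax": 0, "ay": 0, "az": 0, "hand": 1}, {"dx": 0.9, "dy": 0.6, "dz": -0.5, "ax": 0, "ay": 0, "az": 0, "hand": 1}, {"dx": 0.9, "dy": 0, "dz": -0.9, "ax": 0, "ay": 0, "az": 0, "hand": 1}, {"dx": 0.9, "dy": 0, "dz": -0.9, "ax": 0, "ay": 0, "az": 0, "hand": 1}]}}

```text
time_s: 4.28
tool_pos: [0.4478, -0.0749, 0.0886]
tcp_rot: [-1.233, -2.889, 0.003]
wrist_force: [0.9, 0.7, -0.2]
width: 0.0008
grip_force: 0.0
```

```bash
cat >> h.py <<'E'
def measure(c,near,yaw0,save=None):
    # yaw0: expected block yaw in fence frame; near: fence-frame centre guess
    nw=tow(near); P,im,m=block_pose(c,nw)
    L=[np.linalg.norm(P[i]-P[i-1]) for i in range(4)]; i=int(np.argmax(L)); d=P[i]-P[i-1]
    y=np.arctan2(d[1],d[0])-np.pi/2-FY; y=w(y); y=min([y,w(y+np.pi)],key=lambda a:abs(w(a-yaw0)))
    # screws: small dark blobs inside
    b=cv2.GaussianBlur(im,(5,5),0).max(2); dk=((b<105)*255).astype(np.uint8)
    n,_,st,ce=cv2.connectedComponentsWithStats(dk); S=[tof(ce[k]/2000+nw-.1) for k in range(1,n) if 60<st[k,4]<900 and max(st[k,2:4])<40]
    print("rect centre",(tof(P.mean(0))*1000).round(1),"sides",(np.array(L[:2])*1000).round(1),"relyaw",round(y,3)); print("screws",(np.array(S)*1000).round(1).tolist())
    if save: cv2.imwrite(save,np.hstack([im,cv2.cvtColor(m,cv2.COLOR_GRAY2BGR)]))
E
python3 - <<'E'
from cell import *
from h import *
measure(dict(np.load("top0.npz")),(-.153,.01),1.26)
tool(read_state()); c=capture("top"); measure(c,(-.13,.0),.7,"pics/m2.png")
E
```

```text
rect centre [-152.7   10. ] sides [ 92.6 109.1] relyaw 1.266
screws [[-122.4, -36.6], [-101.5, 30.3], [-204.9, -10.3], [-183.1, 56.4], [-287.5, 10.1]]
t 4.28 tool fence [-235.7  110.7] z 88.6 yawerr 0.003 tilt [-0.001 -0.001] F [ 0.9  0.7 -0.2] q [-0.38  0.35  0.53  2.17 -0.28  0.68  1.11] w 0.001
rect centre [-132.8   -0.4] sides [110.1  94.8] relyaw 0.717
screws [[7.6, 2.4], [-82.3, -31.5], [-98.1, -45.0], [-78.9, -10.3], [-131.9, -56.5], [-135.2, 54.9], [-188.4, 8.3], [-160.8, 93.7], [-213.3, 50.2]]
```

View pics/m2.png

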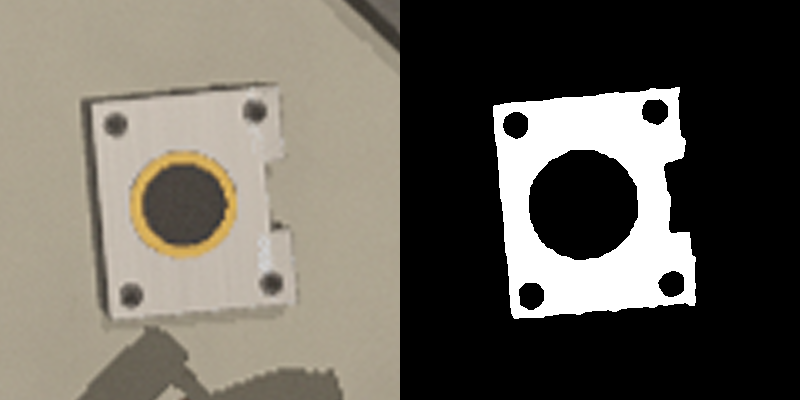

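Rectified view shows the block clean: relative yaw 0.717, size 110×95 as expected. Next: push the back (-x) face at its left end.

Request:
{"name": "play_rows", "arguments": {"increments": [{"dx": 0, "dy": -0.95, "dz": 0, "ax": 0, "ay": 0, "az": 0, "hand": 1}, {"dx": 0, "dy": -1, "dz": 0, "ax": 0, "ay": 0, "az": 0, "hand": 1}, {"dx": 0, "dy": -1, "dz": 0, "ax": 0, "ay": 0, "az": 0, "hand": 1}, {"dx": 0, "dy": -1, "dz": 0, "ax": 0, "ay": 0, "az": 0, "hand": 1}, {"dx": -0.1, "dy": -1, "dz": 0.3, "ax": 0, "ay": 0, "az": 0, "hand": 1}, {"dx": -0.2, "dy": -1, "dz": 0.9, "ax": 0, "ay": 0, "az": 0, "hand": 1}, {"dx": 0, "dy": 0, "dz": 0.9, "ax": 0, "ay": 0, "az": 0, "hand": 1}, {"dx": 0, "dy": 0, "dz": 0.3, "ax": 0, "ay": 0, "az": 0, "hand": 1}]}}

```text
time_s: 5.0
tool_pos: [0.3446, -0.1849, 0.027]
tcp_rot: [-1.237, -2.886, 0.002]
wrist_force: [-0.4, 0.4, -1.0]
width: 0.0008
grip_force: 0.0
```

Run:
```python
from cell import *
from h import *
goto(read_state(),(-.205,-.015),.031)
```

```text
t 5.0 tool fence [-227.3  -40. ] z 27.0 yawerr -0.001 tilt [-0.001 -0.001] F [-0.4  0.4 -1. ] q [-0.02  0.4   0.47  2.35 -0.4   0.47  1.54] w 0.001
units dx,dy,dz [-0.89  1.   -0.16]
```

Request:
{"name": "play_rows", "arguments": {"increments": [{"dx": -0.45, "dy": 0.5, "dz": -0.1, "ax": 0, "ay": 0, "az": 0, "hand": 1}, {"dx": -0.44, "dy": 0.5, "dz": 0, "ax": 0, "ay": 0, "az": 0, "hand": 1}, {"dx": -0.1, "dy": 0.27, "dz": 0, "ax": 0, "ay": 0, "az": 0, "hand": 1}, {"dx": -0.12, "dy": 0.26, "dz": 0, "ax": 0, "ay": 0, "az": 0, "hand": 1}, {"dx": -0.15, "dy": 0.25, "dz": 0, "ax": 0, "ay": 0, "az": 0, "hand": 1}, {"dx": -0.17, "dy": 0.24, "dz": 0, "ax": 0, "ay": 0, "az": 0, "hand": 1}, {"dx": -0.19, "dy": 0.22, "dz": 0, "ax": 0, "ay": 0, "az": 0, "hand": 1}, {"dx": -0.21, "dy": 0.21, "dz": 0, "ax": 0, "ay": 0, "az": 0, "hand": 1}]}}

```text
time_s: 5.67
tool_pos: [0.4219, -0.1733, 0.0312]
tcp_rot: [-1.232, -2.889, -0.001]
wrist_force: [-2.3, 1.8, 1.4]
width: 0.0002
grip_force: 1.5
```

Request:
{"name": "play_rows", "arguments": {"increments": [{"dx": 0.8, "dy": -0.3, "dz": 0, "ax": 0, "ay": 0, "az": 0, "hand": 1}, {"dx": 0.9, "dy": 0, "dz": -0.5, "ax": 0, "ay": 0, "az": 0, "hand": 1}, {"dx": 0.9, "dy": 0, "dz": -0.9, "ax": 0, "ay": 0, "az": 0, "hand": 1}]}}

```text
time_s: 5.92
tool_pos: [0.3707, -0.1323, 0.0653]
tcp_rot: [-1.234, -2.888, 0.003]
wrist_force: [0.8, 1.3, 1.0]
width: 0.0004
grip_force: 0.0
```

Run:
```python
from cell import *
from h import *
tool(read_state()); c=capture("top"); measure(c,(-.12,.0),.3,"pics/m3.png")
```

```text
t 5.92 tool fence [-247.4   15.2] z 65.3 yawerr 0.001 tilt [-0.002 -0.001] F [0.8 1.3 1. ] q [-0.25  0.32  0.56  2.32 -0.31  0.57  1.31] w 0.0
rect centre [-114.2   10.4] sides [109.6  94.2] relyaw 0.273
screws [[7.8, 7.4], [-70.0, -21.3], [-137.3, -40.6], [-79.3, 34.3], [-93.2, 61.4], [-209.8, -28.6], [-205.4, -17.5], [-160.5, 42.4], [-209.6, -9.7], [-210.1, 32.5], [-204.3, 41.9], [-197.5, 55.1]]
```

View pics/m3.png

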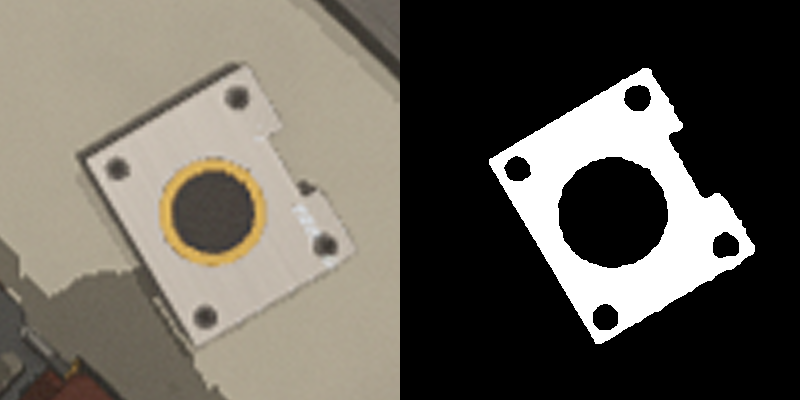

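The block is at (-114,10) with relative yaw 0.273, flat and clear. Next, open the fingers to about 60 mm and use both as a squaring pusher.

Request:
{"name": "play_rows", "arguments": {"increments": [{"dx": -0.2, "dy": -0.29, "dz": 0.2, "ax": 0, "ay": 0, "az": 0, "hand": -0.36}, {"dx": -0.2, "dy": 0, "dz": 0.3, "ax": 0, "ay": 0, "az": 0, "hand": -0.36}, {"dx": -0.3, "dy": 0, "dz": 0.3, "ax": 0, "ay": 0, "az": 0, "hand": -0.36}, {"dx": -0.3, "dy": 0, "dz": 0.3, "ax": 0, "ay": 0, "az": 0, "hand": -0.36}, {"dx": -0.3, "dy": 0, "dz": 0.3, "ax": 0, "ay": 0, "az": 0, "hand": -0.36}, {"dx": -0.3, "dy": 0, "dz": 0, "ax": 0, "ay": 0, "az": 0, "hand": -0.36}, {"dx": -0.3, "dy": 0, "dz": 0, "ax": 0, "ay": 0, "az": 0, "hand": -0.36}, {"dx": -0.3, "dy": 0, "dz": 0, "ax": 0, "ay": 0, "az": 0, "hand": -0.36}]}}

```text
time_s: 6.63
tool_pos: [0.4051, -0.1778, 0.0315]
tcp_rot: [1.233, 2.888, -0.0]
wrist_force: [-0.6, -0.7, -0.7]
width: 0.0503
grip_force: 0.0
```

Run:
```python
from cell import *
from h import *
goto(read_state(),(-.152,.008),.031)
```

```text
t 6.63 tool fence [-190.7    8.7] z 31.5 yawerr 0.002 tilt [ 0.001 -0.001] F [-0.6 -0.7 -0.7] q [-0.09  0.45  0.48  2.23 -0.41  0.54  1.47] w 0.05
units dx,dy,dz [-1.55 -0.03  0.02]
```

Request:
{"name": "play_rows", "arguments": {"increments": [{"dx": -0.1, "dy": 0, "dz": 0, "ax": 0, "ay": 0, "az": 0, "hand": -0.36}, {"dx": -0.2, "dy": 0, "dz": 0, "ax": 0, "ay": 0, "az": 0, "hand": -0.36}, {"dx": -0.2, "dy": 0, "dz": 0, "ax": 0, "ay": 0, "az": 0, "hand": -0.36}, {"dx": -0.2, "dy": 0, "dz": 0, "ax": 0, "ay": 0, "az": 0, "hand": -0.36}, {"dx": -0.2, "dy": 0, "dz": 0, "ax": 0, "ay": 0, "az": 0, "hand": -0.36}, {"dx": -0.2, "dy": 0, "dz": 0, "ax": 0, "ay": 0, "az": 0, "hand": -0.36}, {"dx": -0.2, "dy": 0, "dz": 0, "ax": 0, "ay": 0, "az": 0, "hand": -0.36}, {"dx": -0.2, "dy": 0, "dz": 0, "ax": 0, "ay": 0, "az": 0, "hand": -0.36}]}}

```text
time_s: 7.3
tool_pos: [0.4304, -0.2042, 0.0311]
tcp_rot: [-1.233, -2.89, -0.0]
wrist_force: [-1.6, 2.8, 1.0]
width: 0.0599
grip_force: 1.5
```

Run:
```python
from cell import *
from h import *
tool(read_state()); c=capture("top"); measure(c,(-.1,.01),.0,"pics/m4.png")
```

```text
t 7.3 tool fence [-154.2    8.8] z 31.1 yawerr 0.003 tilt [-0.  0.] F [-1.6  2.8  1. ] q [-0.04  0.49  0.48  2.15 -0.41  0.58  1.5 ] w 0.06
rect centre [-63.5 -17.4] sides [234.4 110.3] relyaw -0.443
screws [[7.7, 24.5], [-55.4, -38.9], [9.5, 41.2], [-53.5, 17.1], [-61.7, 46.8]]
```

View pics/m4.png

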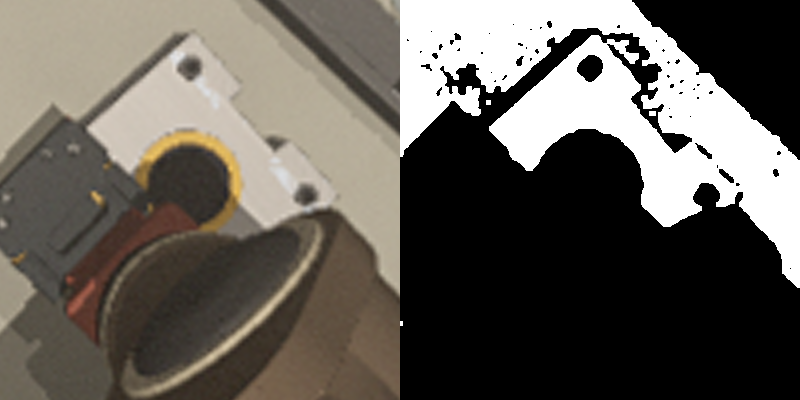

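The block is nearly square (the front screws give about 0.07 rad), with the face about 46 mm clear. Continue the two-finger push.

Request:
{"name": "play_rows", "arguments": {"increments": [{"dx": -0.2, "dy": 0, "dz": 0, "ax": 0, "ay": 0, "az": 0, "hand": -0.36}, {"dx": -0.2, "dy": 0, "dz": 0, "ax": 0, "ay": 0, "az": 0, "hand": -0.36}, {"dx": -0.2, "dy": 0, "dz": 0, "ax": 0, "ay": 0, "az": 0, "hand": -0.36}, {"dx": -0.2, "dy": 0, "dz": 0, "ax": 0, "ay": 0, "az": 0, "hand": -0.36}, {"dx": -0.2, "dy": 0, "dz": 0, "ax": 0, "ay": 0, "az": 0, "hand": -0.36}, {"dx": 0, "dy": 0, "dz": 0, "ax": 0, "ay": 0, "az": 0, "hand": -0.36}, {"dx": 0, "dy": 0, "dz": 0, "ax": 0, "ay": 0, "az": 0, "hand": -0.36}, {"dx": 0, "dy": 0, "dz": 0, "ax": 0, "ay": 0, "az": 0, "hand": -0.36}]}}

```text
time_s: 8.02
tool_pos: [0.4479, -0.2228, 0.0313]
tcp_rot: [1.233, 2.888, -0.001]
wrist_force: [1.0, -0.6, 0.2]
width: 0.0594
grip_force: 0.0
```

Run:
```python
from cell import *
from h import *
tool(read_state()); c=capture("top"); measure(c,(-.07,.01),.0,"pics/m5.png")
```

```text
t 8.02 tool fence [-128.6    8.6] z 31.3 yawerr 0.002 tilt [ 0.001 -0.001] F [ 1.  -0.6  0.2] q [-0.01  0.52  0.48  2.1  -0.41  0.61  1.52] w 0.059
rect centre [-46.5 -35. ] sides [189.7  94.3] relyaw -0.476
screws [[9.1, -48.7], [-35.5, -45.0], [-29.5, 10.7]]
```

Request:
{"name": "play_rows", "arguments": {"increments": [{"dx": -0.15, "dy": 0, "dz": 0, "ax": 0, "ay": 0, "az": 0, "hand": -0.36}, {"dx": -0.15, "dy": 0, "dz": 0, "ax": 0, "ay": 0, "az": 0, "hand": -0.36}, {"dx": -0.15, "dy": 0, "dz": 0, "ax": 0, "ay": 0, "az": 0, "hand": -0.36}, {"dx": -0.15, "dy": 0, "dz": 0, "ax": 0, "ay": 0, "az": 0, "hand": -0.36}, {"dx": -0.1, "dy": 0, "dz": 0, "ax": 0, "ay": 0, "az": 0, "hand": -0.36}, {"dx": -0.08, "dy": 0, "dz": 0, "ax": 0, "ay": 0, "az": 0, "hand": -0.36}, {"dx": -0.04, "dy": 0, "dz": 0, "ax": 0, "ay": 0, "az": 0, "hand": -0.36}, {"dx": 0, "dy": 0, "dz": 0, "ax": 0, "ay": 0, "az": 0, "hand": -0.36}]}}

```text
time_s: 8.73
tool_pos: [0.4617, -0.2371, 0.031]
tcp_rot: [1.233, 2.889, -0.0]
wrist_force: [-0.6, 1.5, -1.3]
width: 0.0599
grip_force: 0.9
```

Request:
{"name": "play_rows", "arguments": {"increments": [{"dx": -0.04, "dy": 0, "dz": 0, "ax": 0, "ay": 0, "az": 0, "hand": -0.36}, {"dx": -0.04, "dy": 0, "dz": 0, "ax": 0, "ay": 0, "az": 0, "hand": -0.36}, {"dx": -0.04, "dy": 0, "dz": 0, "ax": 0, "ay": 0, "az": 0, "hand": -0.36}]}}

```text
time_s: 8.98
tool_pos: [0.4635, -0.239, 0.031]
tcp_rot: [-1.233, -2.889, -0.0]
wrist_force: [-3.2, 5.4, 1.5]
width: 0.0597
grip_force: 3.9
```

Run:
```python
from cell import *
from h import *
tool(read_state()); c=capture("top"); measure(c,(-.05,.01),.0)
```

```text
t 8.98 tool fence [-106.1    8.8] z 31.0 yawerr 0.002 tilt [-0.  0.] F [-3.2  5.4  1.5] q [ 0.02  0.55  0.47  2.05 -0.41  0.64  1.54] w 0.06
rect centre [-32.   -6.1] sides [103.6  61. ] relyaw 0.003
screws [[16.0, -55.8], [14.9, -47.9], [-13.6, -45.4], [-31.1, 126.6]]
```

Request:
{"name": "play_rows", "arguments": {"increments": [{"dx": -0.04, "dy": 0, "dz": 0, "ax": 0, "ay": 0, "az": 0, "hand": -0.36}, {"dx": -0.04, "dy": 0, "dz": 0, "ax": 0, "ay": 0, "az": 0, "hand": -0.36}]}}

```text
time_s: 9.2
tool_pos: [0.4635, -0.239, 0.031]
tcp_rot: [-1.231, -2.886, -0.003]
wrist_force: [-7.3, 8.5, 8.9]
width: 0.0598
grip_force: 6.1
```

Request:
{"name": "play_rows", "arguments": {"increments": [{"dx": -0.03, "dy": 0, "dz": 0, "ax": 0, "ay": 0, "az": 0, "hand": -0.36}]}}

```text
time_s: 9.28
tool_pos: [0.4636, -0.239, 0.0309]
tcp_rot: [-1.231, -2.885, -0.003]
wrist_force: [-10.5, 9.4, 9.2]
width: 0.06
grip_force: 6.8
```

Request:
{"name": "play_rows", "arguments": {"increments": [{"dx": -0.05, "dy": 0, "dz": 0, "ax": 0, "ay": 0, "az": 0, "hand": -0.36}, {"dx": -0.04, "dy": 0, "dz": 0, "ax": 0, "ay": 0, "az": 0, "hand": -0.36}, {"dx": 0, "dy": 0, "dz": 0, "ax": 0, "ay": 0, "az": 0, "hand": -0.36}]}}

```text
time_s: 9.53
tool_pos: [0.4636, -0.239, 0.0305]
tcp_rot: [-1.229, -2.881, -0.006]
wrist_force: [-11.4, 13.9, 12.6]
width: 0.0596
grip_force: 8.9
```

Request:
{"name": "play_rows", "arguments": {"increments": [{"dx": 0.3, "dy": 0, "dz": 0, "ax": 0, "ay": 0, "az": 0, "hand": -0.36}, {"dx": 0.6, "dy": 0, "dz": 0, "ax": 0, "ay": 0, "az": 0, "hand": -0.36}, {"dx": 1, "dy": 0, "dz": 0, "ax": 0, "ay": 0, "az": 0, "hand": -0.36}, {"dx": 1, "dy": 0, "dz": -0.8, "ax": 0, "ay": 0, "az": 0, "hand": -0.36}, {"dx": 1, "dy": 0, "dz": -0.8, "ax": 0, "ay": 0, "az": 0, "hand": -0.36}, {"dx": 1, "dy": 0, "dz": -0.8, "ax": 0, "ay": 0, "az": 0, "hand": -0.36}, {"dx": 1, "dy": 0, "dz": -0.8, "ax": 0, "ay": 0, "az": 0, "hand": -0.36}, {"dx": 0.5, "dy": 0, "dz": 0, "ax": 0, "ay": 0, "az": 0, "hand": -0.36}]}}

```text
time_s: 10.2
tool_pos: [0.3567, -0.1266, 0.1135]
tcp_rot: [1.232, 2.885, 0.004]
wrist_force: [0.3, 0.0, -2.1]
width: 0.0597
grip_force: 0.0
```

Run:
```python
from cell import *
from h import *
tool(read_state()); c=capture("top"); measure(c,(-.05,.0),.0)
cv2.imwrite("pics/end.png",cv2.resize(c["pixels"][100:280,200:420,::-1],(770,594),interpolation=cv2.INTER_CUBIC))
```

```text
t 10.2 tool fence [-261.1    9.1] z 113.5 yawerr 0.002 tilt [0.005 0.   ] F [ 0.3  0.  -2.1] q [-0.35  0.17  0.64  2.32 -0.17  0.68  1.17] w 0.06
rect centre [-48.1  -2.2] sides [110.5  92.7] relyaw 0.001
screws [[-13.7, -45.6], [29.8, 16.4], [30.2, 29.5], [-83.6, -45.4], [10.2, 52.4], [-13.8, 40.8], [-83.6, 40.6]]
```

View pics/end.png

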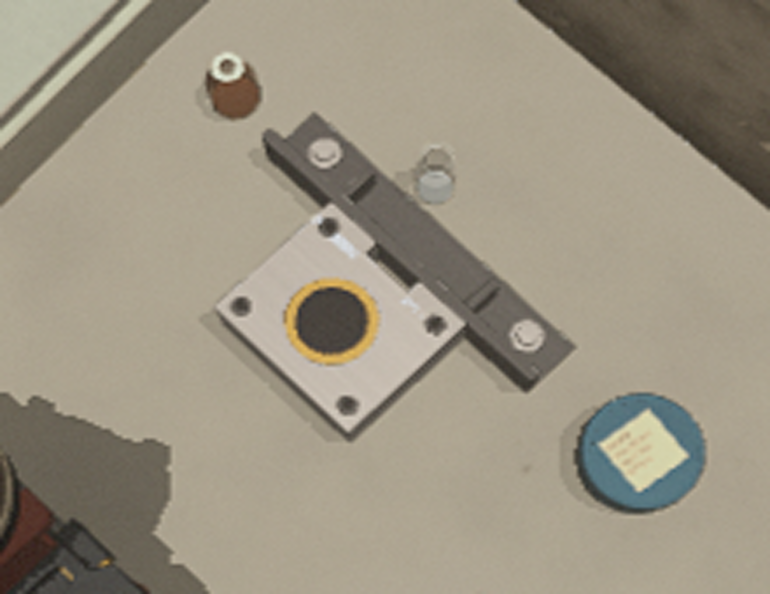

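The final image shows the block flush against the fence: centre at (-48.1, -2.2) mm, yaw 0.001. The bystanders are undisturbed and the arm is clear.

```bash
python3 -c "
from cell import *
print(finish_job())"
```

```text
the job is handed in; nothing more can be done
None
```

I turned the block square while it was still about 23 mm clear of the fence, then pushed its notched face flush (last camera check: 0.001 rad off square, 2 mm off the fence's middle), left the tin, bottle and vial in place, and handed the job in at about 10 s; no verdict was returned.

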